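Swing the collar press head over its bed and leave it at rest

ROBOT

A 7-joint arm with a two-finger parallel gripper is mounted at the origin on the work surface. World frame = base frame: x ahead of the robot, y to its left, z up, the work surface at z = 0. Lengths are in m, angles in rad, forces in N, time in s.
With the tool pointing down it reaches from about 0.4 to 0.85 m from the base axis. Payload 10.4 kg.
Tool frame: the origin (TCP) lies between the finger pads, 19 mm behind the fingertips; this is the grasp point; z points along the fingers, y is the line along which they close (so a half turn about z gives the same grasp; the last joint's range is limited). The gripper opens to 85 mm and grips with 20 to 120 N. Pads are 22 mm wide; open, the fingers measure 114 mm over their backs; the gripper's body (76 mm by 85 mm) begins 54 mm behind the grasp point. The pads swing forward as they close: fully open they stand 13 mm farther back than shut.
Start: joints at [-0.023, 0.332, -0.065, 1.46, 0.022, 1.35, -0.088], TCP at [0.625, 0, 0.25] pointing down, gripper open.
Joint ranges: [-2.6, 2.6], [-0.5, 2.12], [-1.47, 1.34], [0.16, 2.42], [-1.27, 4.41], [0.06, 2.06], [-2.6, 2.6]. Speed limits (rad/s): [2.22, 2.22, 2.79, 2.79, 3.14, 3.14, 3.14].

INTERFACE

Orientations are given as a unit quaternion [x, y, z, w].
In Python, from workcell import manip gives the robot as it stands. The module is installed in compiled form; this text tells all that it offers.
- The arm moves only by the tool step_arm, never from a script. Its argument "moves" is a list of rows, each a list of 7 numbers: the closure, from 0 (fully open) to 1 (shut), then the shift along the world's x, y, z in mm, then the turn, a rotation vector about the world's x, y, z in rad. In form: [[grip, tx, ty, tz, ax, ay, az], ...]. A call has 1 to 10 rows; each row is the pose to reach, as a shift and turn from the pose commanded when the call began; what a row does not reach only later rows make up. A row lasts 1/10 s, in which the tool goes at most 50 mm and 8.59 degrees, less where a joint would pass 70% of its speed; a pose out of reach is approached as far as the arm can. A call with a gripper value outside its range is refused whole. The fingers move at their own pace and stop on an object; "grip_force" is the grip in N (left out, the last holds). Time passes only in rows, so rows that repeat a pose let the fingers close. It gives the time, the measured TCP pose, the force, the opening and the grip force at its end, in the units of the state.
- manip.get_obs(): the state, without advancing time (a new reading comes with each control period).
- manip.camera(name): name is "scene" or "side" or "wrist"; returns a dict with "image" (384x512x3 uint8, blue, green, red), "K" (3x3 intrinsics, pixels), "dist_coeffs" ([k1, k2, p1, p2, k3] as OpenCV has them; the pictures are not rectified), "rvec" (rotation vector, rad) and "tvec" (3), from world to camera coordinates, as OpenCV has them; the wrist camera has in their place "mount" (4x4, takes a point from camera to tool coordinates, whose origin is the TCP and whose axes are the flange's). Camera axes: x right, y down, z forward; pixel columns grow to the right and rows downward; lengths in m; the calibration is good to about 2 mm. A picture is of the moment at which its call begins: read the wrist's pose just before it. There is no depth.
- manip.hand_in(): hands the job in; it is judged then, once.
The state is a dict: "clock": time; "joint_pos": joint angles; "joint_velocities": joint speeds; "tau": joint torques, N m; "position": TCP position; "ee_rot": TCP orientation; "ft_force": force on the tool from outside, world axes, zero at the start; "torque": the same for the moment, N m; "grip_width": opening from 0.0 (shut) to 1.0 (fully open); "grasp_force": force on a finger pad.
Only numpy, scipy, OpenCV 4.12 (cv2) and the standard library are available. Lean on these libraries where they do the work, as an engineer would, in place of code of your own. Each camera call takes 0.05 s, during which the arm holds its last target. There are 200 camera calls.

TASK

Swing the heavy head of the collar press round until it stands over its orange bed, bring it gently to rest there, then draw the hand well away and see that it stays over the bed by itself for a good three seconds. Push it only by the black-and-red rubber bumper round its edge, without hard knocks: do not touch the glass panel on top or the white arm, do not let the head run into its end stops, and leave the other things on the bench alone.

Things in the scene. Friction and masses are not known exactly. Their poses are not given: they have to be found in the camera images.
- swing (a joint): angle of the press head about the column, rad. 0: head exactly over the bed; positive: swung off the bed, clockwise seen from above (to the robot's left, +y). Starts at rest at 0.9 to 1.2; end stops at -0.5 and 1.4. The bearing has hardly any drag (damping 0.02 N m s/rad, dry friction 0.003 N m): once pushed, the head coasts on until braked
- cover (a joint): how far the sprung cover (rubber bumper and glass panel) is pushed aside on the iron head, about the same axis and with the same sign as swing, rad; 0 when free, stops at -0.1 and 0.1. Spring 10 N m/rad (0.1 rad: 26 mm, about 4 N at the bumper), damping 0.15 N m s/rad: the head bounces back off a hand that only stands in its way
- pivot (a point): point on the vertical axis of the column, 120 mm above the bench. The column stands on the far side of the press from the robot, and the head swings on its robot side, level, on a circle of radius 260 mm about this axis
- head (a point): centre of the round swinging head, at mid height of its rubber bumper approximately (120 mm above the bench), 260 mm from the column axis; nominal moment of inertia of all that swings about the column 0.22 kg m2 (varies by a third)
- bed (a point): centre of the top of the fixed round orange bed (diameter 160 mm, its top 78 mm above the bench), 260 mm from the column axis; where the head belongs, directly above it
- press: the fixed press: grey base plate 18 mm thick with the column and the bed, screwed to the bench. Origin on the column axis at bench height; its -x axis points to the bed
- bumper: round rubber bumper of the head, black with a red band, diameter 160 mm, 95 to 150 mm above the bench, on the sprung cover (centred on point head when free); too wide to grip, to be pushed on its side by the closed fingers, their tips 20 to 40 mm below its top edge. Origin on the column axis at bench height, -x axis towards the head
- panel: round glass touch panel on top of the head, diameter 150 mm, 150 to 157 mm above the bench, fixed to the bumper; not to be touched. Origin on the column axis at bench height, -x towards the head
- casting: white iron arm, 60 mm wide, top 148 mm above the bench, from the column hub (diameter 90 mm, top 177 mm above the bench) to the head, with the iron head under the cover; carries nominally 4 kg (hidden, varies); not to be touched. Origin on the column axis at bench height, -x towards the head
- detergent: blue detergent bottle, diameter 76 mm, 190 mm tall, standing loose on the bench; origin under its centre; leave alone
- pegs: white bowl, diameter 100 mm, 80 mm tall; origin under its centre; leave alone
- brush: brush lying on the bench, origin under its middle; leave alone
- spray_can: green can, diameter 56 mm, 160 mm tall; origin under its centre; leave alone

How it is judged:
On the way:
1. the head stands still over the bed with the hand drawn away, for 3 s (value of joint swing between -0.1 and 0.1 rad and velocity of joint swing between -0.05 and 0.05 rad/s and contact force between the arm and bumper below 0.5 N and distance between the grasp point and head above 0.13 m), for 3 s.
At the end, for the whole second after the job is handed in: the head stands over the bed within 0.1 rad (26 mm), moves slower than 0.05 rad/s and is not touched, the tool (TCP) more than 130 mm from the head's centre; it has stood so for 3 s on end (all of step 1).
It fails at once if the head runs into an end stop (value of joint swing below -0.47 rad or value of joint swing above 1.37 rad).
It fails at once if the bumper is knocked or pushed harder than 15 N (contact force between the arm and bumper above 15 N).
It fails at once if the glass panel or the white arm is touched (contact force between the arm and panel above 1 N or contact force between the arm and casting above 1 N).
It fails at once if a thing on the bench is moved by more than 30 mm or tipped (distance of any of detergent, pegs, brush, spray_can from where it was at the start of the episode above 0.03 m or angle between any of detergent, pegs, brush, spray_can's own z axis and vertical above 0.4 rad).
It also fails if it takes over 45 s, if anything falls off the work surface, if the arm or the gripper's body presses on something with over 40 N, if the wrist force passes 120 N, or if a joint passes its speed limit or range.

## Working session

There is one attempt and no reset: what is moved stays moved. The work goes in short steps, Python scripts to look and compute and a tool call to move; the robot and the scene stay as the last step left them, time stands still between calls to the robot, and variables do not carry over. Pictures are saved under pics/ and viewed, at most 10 in all, crops included, and the job is handed in when it is done.

Besides the shell and the picture viewer there is one more tool, called after "Call:" as name(argument=value, ...), one argument or row to a line, values as JSON. step_arm: Moves the arm, as the interface text tells. Its arguments: {"type":"object","properties":{"moves":{"type":"array","items":{"type":"array","items":{"type":"number"}}},"grip_force":{"type":"number"}},"required":["moves"]}

```bash
mkdir -p pics; python3 - <<'E'
from workcell import manip
import cv2,pickle
d={}
for n in("scene","side"):
    c=manip.camera(n);d[n]=c;cv2.imwrite(f"pics/{n}0.png",c["image"]);print(n,c["K"],c["dist_coeffs"],c["rvec"],c["tvec"])
pickle.dump(d,open("d0.pkl","wb"))
o=manip.get_obs();print(o)
E
```

```text
scene [[383.89018236   0.         251.76269644]
 [  0.         383.89018236 190.90886716]
 [  0.           0.           1.        ]] [-0.07061426  0.          0.          0.          0.        ] [ 0.93390194  2.31404067 -1.26499575] [ 0.37677346 -0.14121363  1.76851797]
side [[438.60369913   0.         254.82737541]
 [  0.         438.60369913 191.09532774]
 [  0.           0.           1.        ]] [-0.14188077  0.          0.          0.          0.        ] [ 1.88135171 -1.60341164  0.67199358] [-0.09021661  0.43176457  1.27641845]
{'clock': 0.1, 'joint_pos': array([-0.02259434,  0.33279107, -0.06468374,  1.46085689,  0.02160971,
        1.34991387, -0.08849225]), 'joint_velocities': array([ 1.54190736e-03, -1.26661104e-03, -2.04280357e-03, -2.15308310e-03,
        3.32743900e-04,  1.68530668e-03, -1.47773312e-05]), 'tau': array([ 9.25707973e-04, -6.26745987e+01,  4.87730233e-02, -3.92438293e+01,
        1.62844139e-02,  6.89412060e-03, -5.92459219e-05]), 'position': array([ 6.24683927e-01, -1.86666972e-05,  2.49306650e-01]), 'ee_rot': array([ 7.07103791e-01,  7.07109485e-01, -4.75462880e-04, -4.23591220e-04]), 'ft_force': array([-0.04906547,  0.37724285, -0.03727675]), 'torque': array([-0.01466759,  0.01974852,  0.009094  ]), 'grasp_force': 0.0, 'grip_width': 0.9971498638786143}
```

View pics/scene0.png

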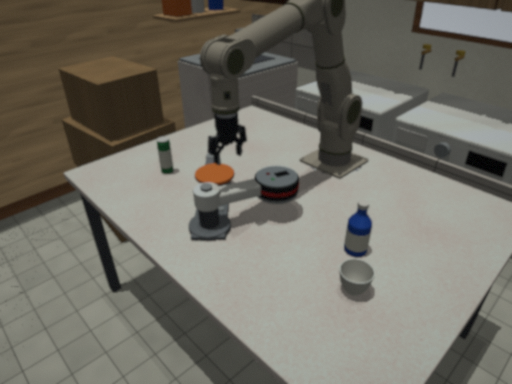

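View pics/side0.png

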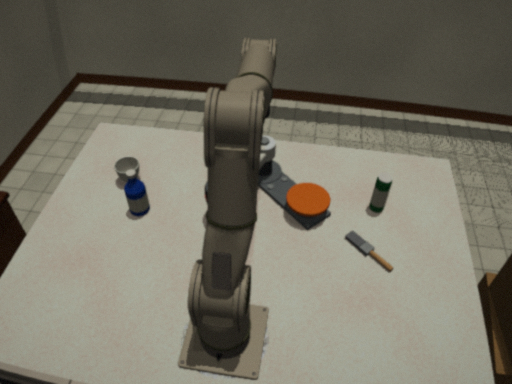

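The scene picture shows the head at about (277,184), the bed at (215,175) and the hub top at about (207,187). The side picture shows the bed at (308,200), with the head hidden behind the robot arm. The loose objects are well clear of the bed.

```bash
cat > h.py <<'E'
import cv2,numpy as np
def ray(c,uv,z):
    p=cv2.undistortPoints(np.array(uv,float).reshape(-1,1,2),c["K"],c["dist_coeffs"]).reshape(-1,2)
    R=cv2.Rodrigues(np.array(c["rvec"]))[0];o=-R.T@np.array(c["tvec"]).ravel()
    d=np.c_[p,np.ones(len(p))]@R
    return o+d*((z-o[2])/d[:,2])[:,None]
def circ(P):
    A=np.c_[2*P[:,:2],np.ones(len(P))];s=np.linalg.lstsq(A,(P[:,:2]**2).sum(1),rcond=None)[0]
    return s[:2],np.sqrt(s[2]+s[0]**2+s[1]**2)
def mask(c,lo,hi):
    m=cv2.inRange(cv2.cvtColor(c["image"],cv2.COLOR_BGR2HSV),lo,hi)
    k=cv2.findContours(m,cv2.RETR_EXTERNAL,cv2.CHAIN_APPROX_NONE)[0]
    return m,max(k,key=cv2.contourArea).reshape(-1,2) if k else None
E
python3 - <<'E'
import pickle
from h import *
d=pickle.load(open("d0.pkl","rb"));s,t=d["side"],d["scene"]
m,k=mask(t,(5,170,100),(18,255,255));print("scene orange",k.min(0),k.max(0))
m,k=mask(s,(5,170,80),(18,255,255));print("orange",k.min(0),k.max(0))
top=k[k[:,1]<200];print("bed",circ(ray(s,top,.078)), circ(ray(s,k,.078)))
im=cv2.resize(t["image"][150:250,180:310],None,fx=6,fy=6,interpolation=cv2.INTER_CUBIC);cv2.imwrite("pics/crop1.png",im)
im=cv2.resize(s["image"][120:240,190:340],None,fx=5,fy=5,interpolation=cv2.INTER_CUBIC);cv2.imwrite("pics/crop2.png",im)
E
```

```text
scene orange [197 164] [232 183]
orange [287 183] [329 214]
bed (array([ 0.53606901, -0.1996488 ]), np.float64(0.07576817700837567)) (array([ 0.53496367, -0.19967926]), np.float64(0.07653695734522636))
```

View pics/crop1.png

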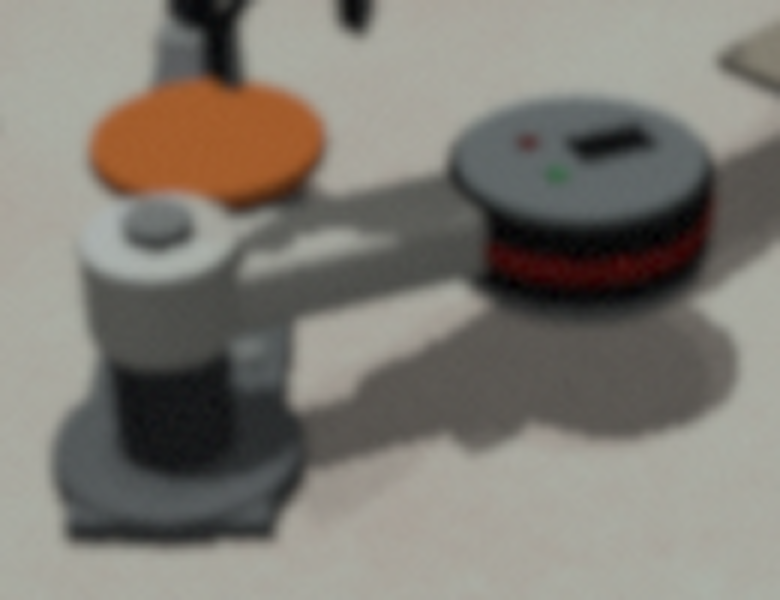

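View pics/crop2.png

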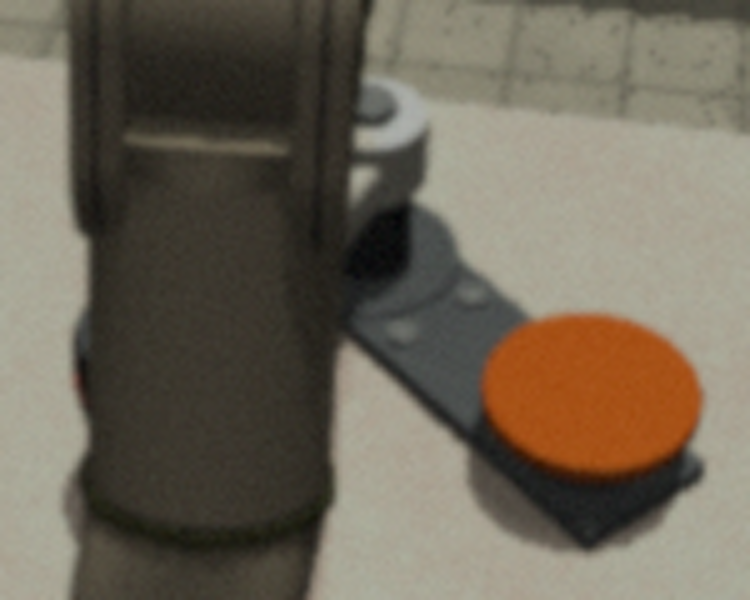

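Crop 1 shows the panel's top ellipse centred at about (581,161) in the crop and the hub's top ellipse at about (160,237). Crop 2 shows the hub top and the bed. The base plate runs from the column to the bed.

```bash
python3 - <<'E'
import pickle
from h import *
d=pickle.load(open("d0.pkl","rb"));s,t=d["side"],d["scene"]
f=lambda L:(np.array(L,float)+.5)/6-.5+[180,150]
pan=f([[450,155],[580,96],[712,160],[585,228],[490,116],[675,113],[485,205],[680,205]])
hub=f([[80,240],[158,190],[120,198],[240,240],[158,283],[110,275]])
head,r1=circ(ray(t,pan,.157));col,r2=circ(ray(t,hub,.177))
bed=np.array([.536,-.1995])
print("head",head,r1,"col",col,r2,"hc",np.linalg.norm(head-col),"bc",np.linalg.norm(bed-col))
m,k=mask(t,(5,170,100),(18,255,255));print("bed from scene (occl.)",circ(ray(t,k[k[:,1]<176],.078)))
a=lambda v:np.arctan2(v[1],v[0])
print("swing",a(bed-col)-a(head-col), a(bed-col),a(head-col))
E
```

```text
head [0.48234403 0.0912275 ] 0.07613394481314459 col [0.72783459 0.00788966] 0.045734389796324916 hc 0.25925047511178123 bc 0.2825083723695076
bed from scene (occl.) (array([ 0.54420356, -0.19005528]), np.float64(0.06935313384529893))
swing -5.131576007668436 -2.317250942358561 2.814325065309874
```

```bash
python3 - <<'E'
import pickle
from h import *
d=pickle.load(open("d0.pkl","rb"));s,t=d["side"],d["scene"]
f=lambda L:(np.array(L,float)+.5)/6-.5+[180,150]
g=lambda L:(np.array(L,float)+.5)/5-.5+[190,120]
print("bed scene",circ(ray(t,f([[90,145],[208,80],[325,140],[130,97],[290,97],[105,175],[312,172]]),.078)))
print("bed side",circ(ray(s,g([[482,390],[592,314],[702,392],[515,337],[670,337],[497,430],[690,430],[590,470]]),.078)))
print("hub side",circ(ray(s,g([[428,120],[375,76],[405,84],[422,138],[422,100],[375,151]]),.177)))
print("button", ray(t,f([[158,222]]),.19),ray(s,g([[375,102]]),.19))
E
```

```text
bed scene (array([ 0.5424806 , -0.19196688]), np.float64(0.07988117598998101))
bed side (array([ 0.53845024, -0.20084992]), np.float64(0.07908286930507531))
hub side (array([ 0.70130414, -0.01297418]), np.float64(0.04494517410159365))
button [[0.73309334 0.01392574 0.19      ]] [[ 0.69939122 -0.01691539  0.19      ]]
```

```bash
python3 - <<'E'
import pickle
from h import *
d=pickle.load(open("d0.pkl","rb"));s,t=d["side"],d["scene"]
f=lambda L:(np.array(L,float)+.5)/6-.5+[180,150]
g=lambda L:(np.array(L,float)+.5)/5-.5+[190,120]
P=lambda c:np.c_[cv2.Rodrigues(np.array(c["rvec"]))[0],np.array(c["tvec"]).reshape(3)]
u=lambda c,p:cv2.undistortPoints(np.array(p,float).reshape(-1,1,2),c["K"],c["dist_coeffs"]).reshape(-1,2).T
for n,a,b in(("button",[158,222],[375,102]),("hubtop",[159,237],[374,114]),("bed",[208,143],[592,392])):
    X=cv2.triangulatePoints(P(t),P(s),u(t,f([a])),u(s,g([b])));print(n,(X[:3]/X[3]).T)
for c in(t,s):
    R=P(c)[:,:3];print("cam",-R.T@P(c)[:,3])
E
```

```text
button [[ 0.71748102 -0.012499    0.17291824]]
hubtop [[ 0.71695034 -0.01265409  0.16230941]]
bed [[ 0.53982761 -0.19905498  0.07193941]]
cam [1.33877323 0.88025778 0.84993401]
cam [-0.573093   -0.16743043  1.21133613]
```

Call:
step_arm(
  moves=[
    [1,-30,40,30,0,0,0],
    [1,-60,80,50,0,0,0],
    [1,-80,125,50,0,0,0],
    [1,-95,170,50,0,0,0],
    [1,-105,200,50,0,0,0],
    [1,-105,200,50,0,0,0],
  ],
)

```text
clock: 0.7
position: [0.5171, 0.2065, 0.3]
ee_rot: [0.704, 0.71, 0.0, -0.001]
ft_force: [0.3, -0.3, -0.2]
grip_width: 0.006
grasp_force: 0.0
```

```bash
python3 - <<'E'
from workcell import manip
from h import *
import pickle
from scipy.spatial.transform import Rotation as Ro
o=manip.get_obs();print(o["clock"],o["position"],o["ee_rot"])
w=manip.camera("wrist");s=manip.camera("side");pickle.dump((o,w,s),open("d1.pkl","wb"))
print(w["K"],w["dist_coeffs"],w["mount"])
im=np.vstack([w["image"][:300],s["image"][100:300]]);cv2.imwrite("pics/w1.png",im)
print("bottle/bowl",ray(s,[[140,212]],0),ray(s,[[127,170]],.08))
E
```

```text
0.7 [0.51707332 0.20647388 0.29999822] [ 7.03784746e-01  7.10412225e-01  4.56368139e-04 -1.13736104e-03]
[[300.64989953   0.         253.30750059]
 [  0.         300.64989953 190.94048527]
 [  0.           0.           1.        ]] [0.0117477 0.        0.        0.        0.       ] [[ 1.54924964e-04 -9.52418855e-01 -3.04792224e-01  7.86715421e-02]
 [ 9.99999395e-01 -1.84422272e-04  1.08458187e-03 -1.25774872e-03]
 [-1.08918670e-03 -3.04792208e-01  9.52418250e-01 -1.24186520e-01]
 [ 0.00000000e+00  0.00000000e+00  0.00000000e+00  1.00000000e+00]]
bottle/bowl [[0.43625607 0.41095518 0.        ]] [[0.56900272 0.49612457 0.08      ]]
```

View pics/w1.png

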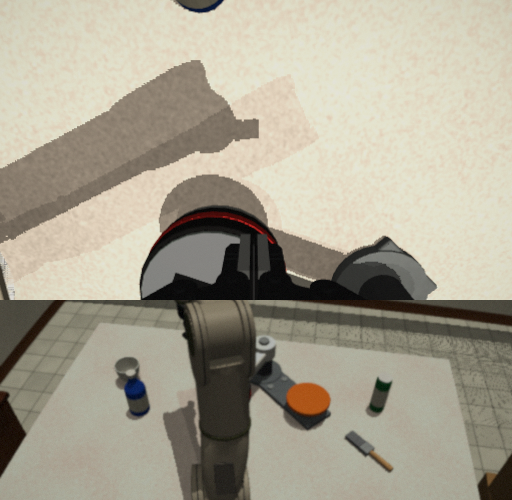

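The wrist picture shows the head's rim with a red arc at about (160–275, 210–245), in front of the fingers at (250,270). The hub is at about (385,280). In the side picture (lower half) the hub is now visible at (263,345 in the composite).

```bash
cat >> h.py <<'E'
from scipy.spatial.transform import Rotation as Ro
def wext(o,w):
    T=np.eye(4);T[:3,:3]=Ro.from_quat(o["ee_rot"]).as_matrix();T[:3,3]=o["position"]
    X=np.linalg.inv(T@np.array(w["mount"]));w=dict(w);w["rvec"]=cv2.Rodrigues(X[:3,:3])[0];w["tvec"]=X[:3,3];return w
def red(c):
    h=cv2.cvtColor(c["image"],cv2.COLOR_BGR2HSV)
    return cv2.inRange(h,(0,170,50),(6,255,255))|cv2.inRange(h,(173,170,50),(180,255,255))
E
python3 - <<'E'
import pickle
from h import *
o,w,s=pickle.load(open("d1.pkl","rb"));w=wext(o,w)
m=red(w);ys,xs=np.nonzero(m);print(len(xs),xs.min(),xs.max(),ys.min(),ys.max())
p=np.array([[x,(ys[xs==x].min()+ys[xs==x].max())/2] for x in range(150,280) if (xs==x).any()])
P=ray(w,p,.122);c,r=circ(P);print("head red",c,r,P[0],P[-1])
# r fixed .08
from scipy.optimize import least_squares
q=least_squares(lambda c:np.hypot(*(P[:,:2]-c).T)-.08,c,loss="soft_l1",f_scale=.002).x;print("fix r",q)
# panel left edge
print("hub top", ray(w,[[385,280]],.177))
im=s["image"];im=cv2.resize(im[125:185,235:295],None,fx=8,fy=8,interpolation=cv2.INTER_CUBIC)
big=cv2.resize(w["image"][180:384,120:450],None,fx=1.5,fy=1.5)
v=np.zeros((max(480,big.shape[0]),480+big.shape[1],3),np.uint8)[:, :];v[:480,:480]=im;v[:big.shape[0],480:]=big
v=cv2.resize(v,None,fx=.8,fy=.8);print(v.shape);cv2.imwrite("pics/c3.png",v)
E
```

```text
630 152 274 212 248
head red [0.47394662 0.08154971] 0.08049078021984994 [0.40332077 0.1213042  0.122     ] [0.53975562 0.13057515 0.122     ]
fix r [0.47389382 0.08209272]
hub top [[0.64186518 0.11877451 0.177     ]]
(384, 780, 3)
```

View pics/c3.png

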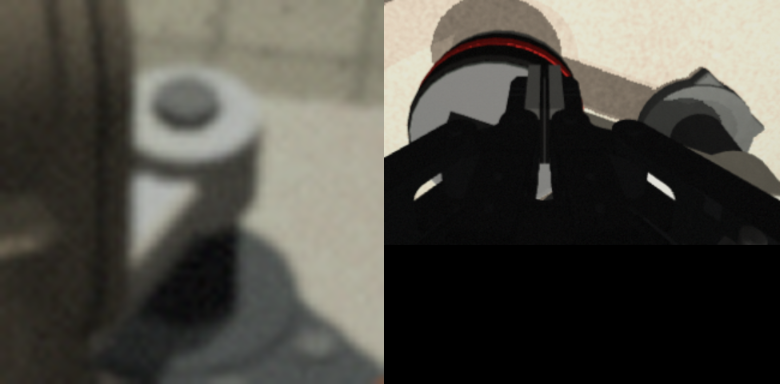

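Call:
step_arm(
  moves=[
    [1,12,-4,-40,0,0,0],
    [1,12,-4,-85,0,0,0],
    [1,12,-4,-130,0,0,0],
    [1,12,-4,-161,0,0,0],
    [1,9,-10,-161,0,0,0],
    [1,6,-16,-161,0,0,0],
    [1,5,-19,-161,0,0,0],
    [1,4,-21.5,-161,0,0,0],
  ],
)

```text
clock: 1.6
position: [0.5251, 0.1781, 0.1412]
ee_rot: [0.707, 0.707, 0.002, 0.001]
ft_force: [0.8, 0.2, 0.4]
grip_width: 0.001
grasp_force: 0.0
```

Call:
step_arm(
  moves=[
    [1,-1.4,-2.6,0,0,0,0],
    [1,-2.8,-5.2,0,0,0,0],
    [1,-4.2,-7.8,0,0,0,0],
    [1,-5.6,-10.4,0,0,0,0],
    [1,-7,-13,0,0,0,0],
    [1,-8.4,-15.6,0,0,0,0],
    [1,-9.8,-18.2,0,0,0,0],
  ],
)

```text
clock: 2.3
position: [0.5141, 0.1602, 0.139]
ee_rot: [0.707, 0.707, 0.0, -0.0]
ft_force: [1.0, 0.9, -1.7]
grip_width: -0.001
grasp_force: 0.3
```

Call:
step_arm(
  moves=[
    [1,-1.4,-2.6,0,0,0,0],
    [1,-2.8,-5.2,0,0,0,0],
    [1,-4.2,-7.8,0,0,0,0],
  ],
)

```text
clock: 2.6
position: [0.5099, 0.1522, 0.1391]
ee_rot: [0.707, 0.707, -0.0, 0.0]
ft_force: [0.4, 0.1, -0.8]
grip_width: -0.002
grasp_force: 0.0
```

```bash
cat >> h.py <<'E'
from scipy.optimize import least_squares
COL=np.array([.715,-.005]);PB=np.arctan2(-.192,-.175)
def look(manip,save=None):
    o=manip.get_obs();w=wext(o,manip.camera("wrist"));m=red(w)
    if save:cv2.imwrite(save,w["image"])
    m[270:,:]&=m[270:,:]
    xs=np.nonzero(m.any(0))[0]
    if len(xs)<25:print("t",o["clock"],"no red",len(xs));return
    p=np.array([[x,np.nonzero(m[:,x])[0].mean()] for x in xs]);P=ray(w,p,.122)[:,:2]
    c=least_squares(lambda c:np.hypot(*(P-c).T)-.08,P.mean(0)+[-.02,-.05],loss="soft_l1",f_scale=.002).x
    v=c-COL;s=(PB-np.arctan2(v[1],v[0])+np.pi)%(2*np.pi)-np.pi
    print("t %.2f n %d head"%(o["clock"],len(xs)),c.round(4),"r %.3f swing %.3f"%(np.hypot(*v),s),"tcp",o["position"].round(4),"F",o["ft_force"].round(1))
    return s
E
python3 -c "
from workcell import manip
from h import *
look(manip,'pics/w2.png');look(manip);look(manip)"
```

```text
t 2.60 n 165 head [0.4687 0.0689] r 0.257 swing 1.123 tcp [0.5099 0.1522 0.1391] F [ 0.4  0.1 -0.8]
t 2.65 n 165 head [0.4681 0.0667] r 0.257 swing 1.114 tcp [0.5098 0.1517 0.139 ] F [ 0.9  0.3 -0.2]
t 2.70 n 166 head [0.4673 0.064 ] r 0.257 swing 1.103 tcp [0.5099 0.1519 0.139 ] F [ 0.   0.2 -0.2]
```

Call:
step_arm(
  moves=[
    [1,5,15,40,0,0,0],
    [1,0,15,85,0,0,0],
    [1,-5,10,130,0,0,0],
    [1,-10,0,160,0,0,0],
    [1,-15,-10,160,0,0,0],
    [1,-20,-25,160,0,0,0],
  ],
)

```text
clock: 3.35
position: [0.4898, 0.1275, 0.2992]
ee_rot: [0.707, 0.708, 0.0, 0.0]
ft_force: [0.8, -0.4, -0.1]
grip_width: -0.002
grasp_force: 0.0
```

```bash
python3 -c "
from workcell import manip
from h import *
for i in range(5):look(manip)"
```

```text
t 3.35 n 138 head [0.4608 0.0345] r 0.257 swing 0.986 tcp [0.4898 0.1275 0.2992] F [ 0.8 -0.4 -0.1]
t 3.40 n 138 head [0.4603 0.0323] r 0.257 swing 0.977 tcp [0.4893 0.1241 0.2983] F [ 0.8 -1.7  0.1]
t 3.45 n 139 head [0.46   0.0301] r 0.257 swing 0.968 tcp [0.4895 0.125  0.298 ] F [ 0.5 -0.1  0.2]
t 3.50 n 138 head [0.4597 0.028 ] r 0.257 swing 0.960 tcp [0.4896 0.1262 0.2978] F [ 0.3  0.3 -0.8]
t 3.55 n 137 head [0.4594 0.026 ] r 0.257 swing 0.952 tcp [0.4897 0.1271 0.2979] F [ 0.3  0.9 -0.2]
```

Call:
step_arm(
  moves=[
    [1,-2,-5,0,0,0,0],
    [1,-4,-10,0,0,0,0],
    [1,-6,-15,0,0,0,0],
    [1,-7,-20,0,0,0,0],
    [1,-8,-25,0,0,0,0],
    [1,-9,-30,0,0,0,0],
    [1,-10,-35,0,0,0,0],
    [1,-10,-40,0,0,0,0],
    [1,-10,-45,0,0,0,0],
    [1,-10,-50,0,0,0,0],
  ],
)

```text
clock: 4.6
position: [0.4801, 0.0771, 0.299]
ee_rot: [0.707, 0.707, 0.0, 0.0]
ft_force: [-0.0, -0.1, -0.8]
grip_width: -0.0
grasp_force: 0.0
```

```bash
python3 -c "
from workcell import manip
from h import *
for i in range(4):look(manip)"
```

```text
t 4.60 n 137 head [ 0.457  -0.0135] r 0.258 swing 0.799 tcp [0.4801 0.0771 0.299 ] F [-0.  -0.1 -0.8]
t 4.65 n 137 head [ 0.457  -0.0152] r 0.258 swing 0.792 tcp [0.4801 0.0762 0.299 ] F [ 0.2 -0.3  0.1]
t 4.70 n 135 head [ 0.457  -0.0169] r 0.258 swing 0.786 tcp [0.4801 0.0767 0.299 ] F [-1.  -0.1  0.3]
t 4.75 n 137 head [ 0.457  -0.0185] r 0.258 swing 0.779 tcp [0.4801 0.0772 0.299 ] F [-0.1  0.6 -0.3]
```

Call:
step_arm(
  moves=[
    [1,0,-5,0,0,0,0],
    [1,0,-9,0,0,0,0],
    [1,1,-13,0,0,0,0],
    [1,2,-17,0,0,0,0],
    [1,3,-20,0,0,0,0],
    [1,4,-23,0,0,0,0],
    [1,5,-26,0,0,0,0],
    [1,6,-29,0,0,0,0],
    [1,6,-32,0,0,0,0],
    [1,6,-34,0,0,0,0],
  ],
)

```text
clock: 5.8
position: [0.486, 0.0432, 0.299]
ee_rot: [0.707, 0.707, 0.0, 0.0]
ft_force: [0.1, -0.7, -0.1]
grip_width: 0.002
grasp_force: 0.0
```

Call:
step_arm(
  moves=[
    [1,0,-3,0,0,0,0],
    [1,0,-6,0,0,0,0],
    [1,1,-9,0,0,0,0],
    [1,1,-12,0,0,0,0],
    [1,2,-14,0,0,0,0],
    [1,2,-16,0,0,0,0],
    [1,3,-18,0,0,0,0],
    [1,3,-20,0,0,0,0],
    [1,4,-22,0,0,0,0],
    [1,4,-24,0,0,0,0],
  ],
)

```text
clock: 6.8
position: [0.4901, 0.0194, 0.299]
ee_rot: [0.707, 0.707, 0.0, 0.0]
ft_force: [0.1, -0.3, 0.3]
grip_width: -0.0
grasp_force: 0.0
```

```bash
python3 -c "
from workcell import manip
from h import *
for i in range(4):look(manip,'pics/w3.png')"
```

```text
t 6.80 n 129 head [ 0.4643 -0.0709] r 0.259 swing 0.575 tcp [0.4901 0.0194 0.299 ] F [ 0.1 -0.3  0.3]
t 6.85 n 128 head [ 0.4645 -0.0718] r 0.259 swing 0.571 tcp [0.4901 0.019  0.299 ] F [ 0.2 -0.5  0.1]
t 6.90 n 129 head [ 0.4648 -0.0727] r 0.259 swing 0.567 tcp [0.4901 0.0192 0.2991] F [0.5 0.2 0.2]
t 6.95 n 129 head [ 0.4649 -0.0736] r 0.259 swing 0.564 tcp [0.49   0.0194 0.299 ] F [ 0.2 -0.6 -0.5]
```

Call:
step_arm(
  moves=[
    [1,-28,5,-38,0,0,0],
    [1,-56,10,-78,0,0,0],
    [1,-58,10,-123,0,0,0],
    [1,-58,10,-160,0,0,0],
    [1,-58,9,-160,0,0,0],
    [1,-54.5,0,-160,0,0,0],
    [1,-52.5,-5.5,-160,0,0,0],
    [1,-51.5,-8.5,-160,0,0,0],
  ],
)

```text
clock: 7.8
position: [0.4401, 0.0101, 0.1409]
ee_rot: [0.708, 0.707, 0.001, 0.001]
ft_force: [0.5, 0.1, -0.1]
grip_width: 0.002
grasp_force: 0.0
```

Call:
step_arm(
  moves=[
    [1,0.9,-2.6,0,0,0,0],
    [1,1.8,-5.2,0,0,0,0],
    [1,2.7,-7.8,0,0,0,0],
    [1,3.6,-10.4,0,0,0,0],
    [1,4.5,-13,0,0,0,0],
    [1,5.4,-15.6,0,0,0,0],
  ],
)

```text
clock: 8.4
position: [0.444, -0.0048, 0.139]
ee_rot: [0.707, 0.707, -0.0, 0.0]
ft_force: [0.8, -0.6, -0.1]
grip_width: 0.002
grasp_force: 0.0
```

```bash
python3 -c "
from workcell import manip
from h import *
for i in range(2):look(manip)"
```

```text
t 8.40 n 136 head [ 0.4708 -0.0939] r 0.260 swing 0.483 tcp [ 0.444  -0.0048  0.139 ] F [ 0.8 -0.6 -0.1]
t 8.45 n 136 head [ 0.471  -0.0943] r 0.260 swing 0.481 tcp [ 0.4441 -0.0052  0.139 ] F [ 0.4 -1.1 -0.2]
```

Call:
step_arm(
  moves=[
    [1,0.8,-2.6,0,0,0,0],
    [1,1.6,-5.2,0,0,0,0],
    [1,2.5,-7.8,0,0,0,0],
    [1,3.4,-10.4,0,0,0,0],
    [1,4.3,-13,0,0,0,0],
    [1,5.2,-15.6,0,0,0,0],
    [1,6.1,-18.2,0,0,0,0],
  ],
)

```text
clock: 9.2
position: [0.4502, -0.0231, 0.1391]
ee_rot: [0.707, 0.707, 0.0, 0.0]
ft_force: [0.1, 0.3, 0.3]
grip_width: -0.003
grasp_force: 0.0
```

```bash
python3 -c "
from workcell import manip
from h import *
for i in range(4):look(manip)"
```

```text
t 9.20 n 131 head [ 0.4774 -0.1113] r 0.260 swing 0.411 tcp [ 0.4502 -0.0231  0.1391] F [0.1 0.3 0.3]
t 9.25 n 131 head [ 0.4784 -0.1134] r 0.260 swing 0.402 tcp [ 0.4503 -0.0235  0.1391] F [ 0.7 -0.5 -0.3]
t 9.30 n 130 head [ 0.4789 -0.1153] r 0.261 swing 0.394 tcp [ 0.4501 -0.0232  0.1391] F [ 0.5 -0.7 -0.3]
t 9.35 n 130 head [ 0.4792 -0.1167] r 0.261 swing 0.389 tcp [ 0.4501 -0.023   0.139 ] F [-0.1 -0.8 -0.6]
```

Call:
step_arm(
  moves=[
    [1,0,12,35,0,0,0],
    [1,5,15,80,0,0,0],
    [1,20,5,125,0,0,0],
    [1,35,-5,160,0,0,0],
    [1,42,-15,160,0,0,0],
    [1,45,-20,160,0,0,0],
    [1,45,-25,160,0,0,0],
    [1,45,-25,160,0,0,0],
  ],
)

```text
clock: 10.2
position: [0.4942, -0.0482, 0.2977]
ee_rot: [0.707, 0.707, -0.001, -0.001]
ft_force: [0.0, 0.7, -0.2]
grip_width: 0.001
grasp_force: 0.0
```

```bash
python3 -c "
from workcell import manip
from h import *
for i in range(5):look(manip,'pics/w4.png')"
```

```text
t 10.20 n 119 head [ 0.4936 -0.1437] r 0.261 swing 0.272 tcp [ 0.4942 -0.0482  0.2977] F [ 0.   0.7 -0.2]
t 10.25 n 118 head [ 0.4946 -0.145 ] r 0.261 swing 0.266 tcp [ 0.4943 -0.0477  0.2979] F [ 0.9  0.1 -0.9]
t 10.30 n 118 head [ 0.4954 -0.1464] r 0.261 swing 0.260 tcp [ 0.4944 -0.0475  0.2982] F [ 0.  -0.   0.6]
t 10.35 n 117 head [ 0.4962 -0.1478] r 0.261 swing 0.254 tcp [ 0.4945 -0.0473  0.2984] F [-0.3  0.3 -0.2]
t 10.40 n 116 head [ 0.4971 -0.1491] r 0.261 swing 0.248 tcp [ 0.4946 -0.0473  0.2986] F [-0.6  0.  -0.2]
```

Call:
step_arm(
  moves=[
    [1,3,-4,0,0,0,0],
    [1,5,-8,0,0,0,0],
    [1,7,-12,0,0,0,0],
    [1,9,-16,0,0,0,0],
    [1,11,-20,0,0,0,0],
    [1,13,-24,0,0,0,0],
    [1,15,-27,0,0,0,0],
    [1,17,-30,0,0,0,0],
    [1,19,-33,0,0,0,0],
    [1,20,-35,0,0,0,0],
  ],
)

```text
clock: 11.45
position: [0.5152, -0.083, 0.299]
ee_rot: [0.707, 0.707, 0.0, 0.0]
ft_force: [0.5, 0.5, -0.3]
grip_width: -0.001
grasp_force: 0.0
```

```bash
python3 -c "
from workcell import manip
from h import *
for i in range(5):look(manip,'pics/w4.png')"
```

```text
t 11.45 n 108 head [ 0.5131 -0.1724] r 0.262 swing 0.139 tcp [ 0.5152 -0.083   0.299 ] F [ 0.5  0.5 -0.3]
t 11.50 n 108 head [ 0.5136 -0.1734] r 0.263 swing 0.135 tcp [ 0.5152 -0.0833  0.299 ] F [-0.4 -0.7  0.5]
t 11.55 n 108 head [ 0.5142 -0.1744] r 0.263 swing 0.131 tcp [ 0.5151 -0.0831  0.299 ] F [-0.  -0.1 -0.1]
t 11.60 n 108 head [ 0.515  -0.1753] r 0.263 swing 0.126 tcp [ 0.5151 -0.0828  0.299 ] F [0.9 0.8 0.9]
t 11.65 n 109 head [ 0.5157 -0.1762] r 0.263 swing 0.122 tcp [ 0.515  -0.0827  0.299 ] F [0.3 0.  0.5]
```

Call:
step_arm(
  moves=[
    [1,2,-2,0,0,0,0],
    [1,4,-4,0,0,0,0],
    [1,6,-6,0,0,0,0],
    [1,8,-8,0,0,0,0],
    [1,10,-10,0,0,0,0],
    [1,10,-12,0,0,0,0],
    [1,10,-14,0,0,0,0],
    [1,10,-16,0,0,0,0],
    [1,10,-18,0,0,0,0],
    [1,10,-20,0,0,0,0],
  ],
)

```text
clock: 12.7
position: [0.525, -0.103, 0.299]
ee_rot: [0.707, 0.707, 0.0, 0.0]
ft_force: [0.5, 0.5, -0.3]
grip_width: -0.002
grasp_force: 0.0
```

Call:
step_arm(
  moves=[
    [1,0,0,0,0,0,0],
    [1,0,0,0,0,0,0],
    [1,0,0,0,0,0,0],
    [1,0,0,0,0,0,0],
    [1,0,0,0,0,0,0],
    [1,0,0,0,0,0,0],
    [1,0,0,0,0,0,0],
    [1,0,0,0,0,0,0],
    [1,0,0,0,0,0,0],
    [1,0,0,0,0,0,0],
  ],
)

```text
clock: 13.7
position: [0.525, -0.1028, 0.299]
ee_rot: [0.707, 0.707, 0.0, 0.0]
ft_force: [-0.2, 0.6, -0.3]
grip_width: -0.003
grasp_force: 0.0
```

```bash
python3 -c "
from workcell import manip
from h import *
for i in range(4):look(manip,'pics/w5.png')
c=manip.camera('side');cv2.imwrite('pics/s5.png',c['image'])
w=cv2.imread('pics/w5.png');a=cv2.resize(c['image'][120:260,240:380],(480,480),interpolation=cv2.INTER_CUBIC)
b=cv2.resize(w,(320,240));v=np.zeros((480,800,3),np.uint8);v[:,:480]=a;v[:240,480:]=b;cv2.imwrite('pics/v5.png',v)"
```

```text
t 13.70 n 111 head [ 0.5391 -0.2008] r 0.263 swing -0.007 tcp [ 0.525  -0.1028  0.299 ] F [-0.2  0.6 -0.3]
t 13.75 n 110 head [ 0.5394 -0.2012] r 0.263 swing -0.009 tcp [ 0.525  -0.1028  0.299 ] F [-0.3  0.5 -0.2]
t 13.80 n 111 head [ 0.5397 -0.2016] r 0.263 swing -0.011 tcp [ 0.525  -0.1028  0.299 ] F [0.2 0.4 1.3]
t 13.85 n 110 head [ 0.5402 -0.2019] r 0.263 swing -0.013 tcp [ 0.525  -0.1028  0.299 ] F [0.1 0.3 0.3]
```

View pics/v5.png

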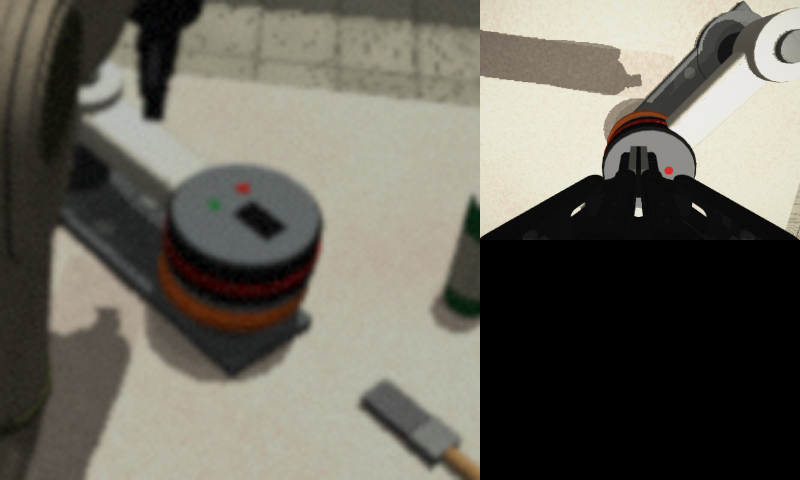

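The side crop shows the head almost concentric over the bed, with the orange rim just showing at the lower left. It is creeping at about 0.04 rad/s and should stop near -0.05.

Call:
step_arm(
  moves=[
    [1,0,0,0,0,0,0],
    [1,0,0,0,0,0,0],
    [1,0,0,0,0,0,0],
    [1,0,0,0,0,0,0],
    [1,0,0,0,0,0,0],
    [1,0,0,0,0,0,0],
    [1,0,0,0,0,0,0],
    [1,0,0,0,0,0,0],
    [1,0,0,0,0,0,0],
    [1,0,0,0,0,0,0],
  ],
)

```text
clock: 14.95
position: [0.525, -0.1028, 0.299]
ee_rot: [0.707, 0.707, 0.0, 0.0]
ft_force: [0.6, -0.0, 0.5]
grip_width: -0.001
grasp_force: 0.0
```

Call:
step_arm(
  moves=[
    [1,0,0,0,0,0,0],
    [1,0,0,0,0,0,0],
    [1,0,0,0,0,0,0],
    [1,0,0,0,0,0,0],
    [1,0,0,0,0,0,0],
    [1,0,0,0,0,0,0],
    [1,0,0,0,0,0,0],
    [1,0,0,0,0,0,0],
    [1,0,0,0,0,0,0],
    [1,0,0,0,0,0,0],
  ],
)

```text
clock: 15.95
position: [0.525, -0.1028, 0.299]
ee_rot: [0.707, 0.707, 0.0, 0.0]
ft_force: [0.0, -0.1, 0.0]
grip_width: 0.001
grasp_force: 0.0
```

```bash
python3 - <<'E'
from workcell import manip
from h import *
look(manip);look(manip)
o=manip.get_obs();w=wext(o,manip.camera("wrist"));h=cv2.cvtColor(w["image"],cv2.COLOR_BGR2HSV)
m=cv2.inRange(h,(8,170,60),(20,255,255));xs=np.nonzero(m.any(0))[0]
p=np.array([[x,np.nonzero(m[:,x])[0].min()] for x in xs]);P=ray(w,p,.078)[:,:2]
print("bed wrist",least_squares(lambda c:np.hypot(*(P-c).T)-.08,[.54,-.2],loss="soft_l1",f_scale=.002).x,circ(P),len(xs),P[0],P[-1])
s=manip.camera("side");m=red(s);n,l,st,ce=cv2.connectedComponentsWithStats(m);i=1+st[1:,4].argmax();ys,xs=np.nonzero(l==i)
print("side red",xs.min(),xs.max(),ys.min(),ys.max(),len(xs))
E=[[xs.min(),ys[xs==xs.min()].mean()],[xs.max(),ys[xs==xs.max()].mean()]];print(ray(s,E,.122).mean(0))
E
```

```text
t 15.95 n 111 head [ 0.549  -0.2096] r 0.263 swing -0.057 tcp [ 0.525  -0.1028  0.299 ] F [ 0.  -0.1  0. ]
t 16.00 n 111 head [ 0.5491 -0.2096] r 0.263 swing -0.058 tcp [ 0.525  -0.1028  0.299 ] F [-0.3  0.1  0.1]
bed wrist [ 0.53907339 -0.19738786] (array([ 0.53815636, -0.19414207]), np.float64(0.0770085991087721)) 103 [ 0.46094829 -0.18612147] [ 0.58649142 -0.13467129]
side red 330 331 196 198 4
[ 0.51064203 -0.27650731  0.122     ]
```

Call:
step_arm(
  moves=[
    [1,0,0,0,0,0,0],
    [1,0,0,0,0,0,0],
    [1,0,0,0,0,0,0],
    [1,0,0,0,0,0,0],
    [1,0,0,0,0,0,0],
    [1,0,0,0,0,0,0],
    [1,0,0,0,0,0,0],
    [1,0,0,0,0,0,0],
    [1,0,0,0,0,0,0],
    [1,0,0,0,0,0,0],
  ],
)

```text
clock: 17.15
position: [0.525, -0.1028, 0.2991]
ee_rot: [0.707, 0.707, 0.0, 0.0]
ft_force: [-0.7, 0.3, 0.2]
grip_width: -0.002
grasp_force: 0.0
```

Call:
step_arm(
  moves=[
    [1,0,0,0,0,0,0],
    [1,0,0,0,0,0,0],
    [1,0,0,0,0,0,0],
    [1,0,0,0,0,0,0],
    [1,0,0,0,0,0,0],
    [1,0,0,0,0,0,0],
    [1,0,0,0,0,0,0],
    [1,0,0,0,0,0,0],
    [1,0,0,0,0,0,0],
    [1,0,0,0,0,0,0],
  ],
)

```text
clock: 18.15
position: [0.525, -0.1028, 0.299]
ee_rot: [0.707, 0.707, 0.0, 0.0]
ft_force: [0.5, 1.0, -0.3]
grip_width: 0.001
grasp_force: 0.0
```

```bash
python3 - <<'E'
from workcell import manip
from h import *
a=look(manip);b=look(manip)
if abs(b)<.075 and abs(a-b)<.003: print(manip.hand_in())
E
```

```text
t 18.15 n 111 head [ 0.5491 -0.2096] r 0.263 swing -0.058 tcp [ 0.525  -0.1028  0.299 ] F [ 0.5  1.  -0.3]
t 18.20 n 111 head [ 0.5491 -0.2096] r 0.263 swing -0.058 tcp [ 0.525  -0.1028  0.299 ] F [-0.2 -1.5  0.2]
the job is handed in; nothing more can be done
None
```

I handed the job in at about 18 s: after two gentle pushes the head rests over the bed at about -0.06 rad by the wrist camera (limit ±0.1), unmoved for over 2 s and under 0.05 rad/s for over 4 s with the hand clear, but hand-in returned no verdict.

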